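Load a furniture foot into the glue-up jig

ROBOT

A 7-joint arm with a two-finger parallel gripper is mounted at the origin on the work surface. World frame = base frame: x ahead of the robot, y to its left, z up, the work surface at z = 0. Lengths are in mm, angles in rad, forces in N, time in s.
With the tool pointing down it reaches from about 425 to 1025 mm from the base axis. Payload 9.4 kg.
Tool frame: the origin (TCP) lies at the very end of the fingers, on their centre line; the grasp point (between the pads) lies 19 mm behind it; z points along the fingers, y is the line along which they close (so a half turn about z gives the same grasp; the last joint's range is limited). The gripper opens to 93 mm and grips with 3 to 60 N. Pads are 15 mm wide; open, the fingers measure 128 mm over their backs; the gripper's body (75 mm by 188 mm) begins 65 mm behind the grasp point.
Start: joints at [-1.347, 0.599, -0.003, 1.599, 0.002, 0.943, -0.08], TCP at [214.811, 692.445, 218.618] pointing down, gripper open.
Joint ranges: [-2.57, 2.57], [-0.35, 1.97], [-1.29, 1.29], [0.11, 2.56], [-1.05, 4.19], [0.11, 1.86], [-2.63, 2.63]. Speed limits (rad/s): [2.22, 2.22, 3.01, 3.01, 3.14, 3.14, 3.14].

INTERFACE

Orientations are given as a unit quaternion [w, x, y, z].
In Python, from workcell import arm gives the robot as it stands. The module is installed in compiled form; this text tells all that it offers.
- The arm moves only by the shell command python3 -m inch 'ROWS' [FORCE]. ROWS is JSON, a list of rows, each an object with "travel": the shift along the world's x, y, z in mm, a list of three; "dr": the turn, a rotation vector about the world's x, y, z in degrees, a list of three; "hand": the finger opening in mm, from 0 to 93. In form: [{"travel": [x, y, z], "dr": [wx, wy, wz], "hand": hand}, ...]. A call has exactly 8 rows; each row shifts and turns the commanded pose from where the row before left it; what a row does not reach is not made up. A row lasts 1/10 s, in which the tool goes at most 50 mm and 8.59 degrees, less where a joint would pass 70% of its speed; a pose out of reach is approached as far as the arm can. A call is refused whole if a number of a shift passes 50 or a number of a turn 8.59, either way. A call with a gripper value outside its range is refused whole. The fingers move at their own pace and stop on an object; FORCE is the grip in N (left out, the last holds). Time passes only in rows, so rows that do not move let the fingers close, or fill a call up. It gives the time, the measured TCP pose, the force, the opening and the grip force at its end, in the units of the state.
- arm.get_state(): the state, without advancing time (a new reading comes with each control period).
- arm.camera(name): name is "scene" or "top"; returns a dict with "color" (384x512x3 uint8, red, green, blue), "K" (3x3 intrinsics, pixels), "R" (3x3) and "t" (3): a world point X has camera coordinates R X + t. Camera axes: x right, y down, z forward; pixel columns grow to the right and rows downward; lengths in mm; the calibration is good to about 2 mm. A picture is of the moment at which its call begins. There is no depth.
- arm.sign_off(): hands the job in; it is judged then, once.
The state is a dict: "time_s": time; "joint_pos": joint angles; "joint_velocities": joint speeds; "joint_torque": joint torques, N m; "tool_pos": TCP position; "tcp_rot": TCP orientation; "wrist_force": force on the tool from outside, world axes, zero at the start; "torque": the same for the moment, N m; "gripper_width": finger opening in mm; "gripper_force": force on a finger pad.
Only numpy, scipy, OpenCV 4.12 (cv2) and the standard library are available. Lean on these libraries where they do the work, as an engineer would, in place of code of your own. Each camera call takes 0.05 s, during which the arm holds its last target. There are 200 camera calls.

TASK

Load the glue-up jig with the three parts of the furniture foot, flat and square in its pocket: first the thick block, then the plain thin board on it, last the cap, boss up. Tip the cap in with one end under the fixed steel toe and press its other end down until the spring catch snaps out over it and the cap lies fully home on the board. Let go, and leave the other things on the bench where they are.

Things in the scene. Friction and masses are not known exactly. Their poses are not given: they have to be found in the camera images.
- jig: Wooden glue-up jig fixed to the bench, base board 190 x 120 x 15 mm. Origin: centre of its underside, on the bench; x runs lengthwise from the fixed steel toe (-x, right-hand end seen from the robot) to the spring catch (+x), z up. Outer end walls: inner faces at x = -58.5 and +58.5 mm, 15 mm thick, 99 mm wide, 106 mm (toe) and 92 mm (catch) high above the bench. The cap goes between them.
- pocket_floor (a point): Middle of the pocket floor, 15 mm above the bench, axes as the jig's. Up to 66 mm above the bench the pocket is 94 mm long (x); it is 64 mm wide (y), bounded at the sides only by 4 corner posts (x from 31.5 to 58.5 mm either way, 18 mm thick, top 84 mm above the bench), leaving a 63 mm finger gap in each side. With all home the cap's plate lies 75 to 93 mm above the bench.
- catch (a joint): Travel of the steel spring catch at the +x end of the jig, m: 0 = sprung out over the pocket, 0.012 = pushed fully back (+x). At rest its underside is 95 mm above the bench, 2 mm over a cap that is home. The cap's end pressed down on its ramp (about 8 to 15 N at that end) drives it back, then it snaps out over the cap's top.
- catch_nose (a point): Nose of the spring catch: lower inner edge of its ramp, at rest at jig x = 51.5 mm, 97.5 mm above the bench, middle of its 34 mm width. The ramp rises outwards to x = 59 mm, 108.5 mm above the bench; a thumb bar behind it reaches 111.5 mm.
- toe_tip (a point): Lower inner edge of the fixed steel toe, middle of its 40 mm width, at jig x = -50.5 mm, 95 mm above the bench. The toe is a flat lip reaching in from the -x end wall, 11 mm thick, screw heads to 109 mm above the bench.
- foot_block: Thick pale wooden block 90 (x) x 60 (y) x 45 (z) mm, plain. Origin: centre of its underside.
- spacer_board: Thin pale wooden board 90 (x) x 60 (y) x 15 (z) mm, plain. Origin: centre of its underside.
- cap: Pale wooden cap: a plate 114 (x) x 60 (y) x 18 (z) mm with a round boss 40 mm in diameter and 22 mm high standing on the middle of it (40 mm high in all). Origin: centre of its underside. Either end may go under the toe.
- chisel_a: Bystander, leave alone: wood-carving chisel with dark wooden handle, lying on the bench, about 230 mm long, at the right side
- chisel_b: Bystander, leave alone: chisel like the others, about 210 mm long, at the right, towards the far edge
- chisel_c: Bystander, leave alone: chisel like the others, about 200 mm long, at the left, towards the far edge
- mallet: Bystander, leave alone: wooden mallet lying on the bench, 270 mm long, head 70 x 110 x 70 mm, at the far left
- glue_bottle: Bystander, leave alone: white plastic bottle with red cap, diameter 48 mm, 110 mm tall, near the robot on the right
- wax_tin: Bystander, leave alone: round metal tin, diameter 60 mm, 45 mm tall, beyond the jig on the left
- offcut: Bystander, leave alone: pale wooden offcut 150 x 42 x 30 mm beyond the jig; not one of the parts
There are look-alikes about, which are no part of the job. Leave any green look-alike of the foot_block alone.

How it is judged:
By the outcome, as a careful person would: the job done as asked, in the order asked, and still so for the second after the job is handed in, with the robot touching nothing.
It also fails if it takes over 72 s, if anything falls off the work surface, if the arm or the gripper's body presses on something with over 40 N, if the wrist force passes 120 N, or if a joint passes its speed limit or range.

## Working session

There is one attempt and no reset: what is moved stays moved. The work goes in short steps, Python scripts to look and compute and a shell command to move; the robot and the scene stay as the last step left them, time stands still between calls to the robot, and variables do not carry over. Pictures are saved under pics/ and viewed, at most 10 in all, crops included, and the job is handed in when it is done.

```bash
mkdir -p pics; cat > h.py <<'E'
import numpy as np, cv2
from workcell import arm
def snap(n,f=None,crop=None,s=1.5):
    c=arm.camera(n); im=c["color"][:,:,::-1].copy()
    if crop: x0,y0,x1,y1=crop; im=im[y0:y1,x0:x1]
    im=cv2.resize(im,None,fx=s,fy=s,interpolation=cv2.INTER_CUBIC)
    if f: cv2.imwrite("pics/"+f,im)
    return c
def back(c,uv,z):
    K,R,t=map(np.array,(c["K"],c["R"],c["t"])); d=R.T@np.linalg.inv(K)@np.array([*uv,1.]); o=-R.T@t
    return o+d*(z-o[2])/d[2]
def proj(c,X):
    K,R,t=map(np.array,(c["K"],c["R"],c["t"])); p=K@(R@np.array(X,float)+t); return p[:2]/p[2]
E
python3 - <<'E'
from h import *
for n in("top","scene"):
    c=snap(n,n+"0.png"); print(n,-np.array(c["R"]).T@c["t"],c["K"][0],c["R"])
s=arm.get_state(); print(s)
E
```

```text
top [ 349.21927312    4.72530684 1087.3390238 ] [360.74747958   0.         253.8035722 ] [[ 0.0173664  -0.9998288  -0.00638564]
 [-0.97884239 -0.01569891 -0.20401253]
 [ 0.20387735  0.0097935  -0.97894745]]
scene [1999.16902456  200.50980665 1208.02574128] [494.12597299   0.         256.2335741 ] [[-0.1153825   0.99325346 -0.01159486]
 [ 0.60948027  0.06157412 -0.79040649]
 [-0.78436004 -0.09826592 -0.61247297]]
{'time_s': 0.1, 'joint_pos': array([-1.34668909,  0.60003965, -0.00252307,  1.60002046,  0.00180941,
        0.9428983 , -0.07979435]), 'joint_velocities': array([-0.00170621, -0.00170628,  0.00104695, -0.00057057,  0.00075196,
        0.00150874,  0.00207672]), 'joint_torque': array([ 4.21228571e-03, -7.66550875e+01,  1.50232561e+00, -2.52937657e+01,
       -5.22296783e-02,  1.36955321e-02,  7.32384547e-05]), 'tool_pos': array([214.71393041, 692.03680944, 217.8610803 ]), 'tcp_rot': array([-2.90678271e-05,  1.49811033e-01,  9.88714412e-01, -6.81410028e-04]), 'wrist_force': array([ 0.09723498, -0.3909797 ,  0.73044903]), 'torque': array([-0.00242661,  0.01807353, -0.01701183]), 'gripper_force': 0.0, 'gripper_width': 93.11308176421826}
```

View pics/top0.png

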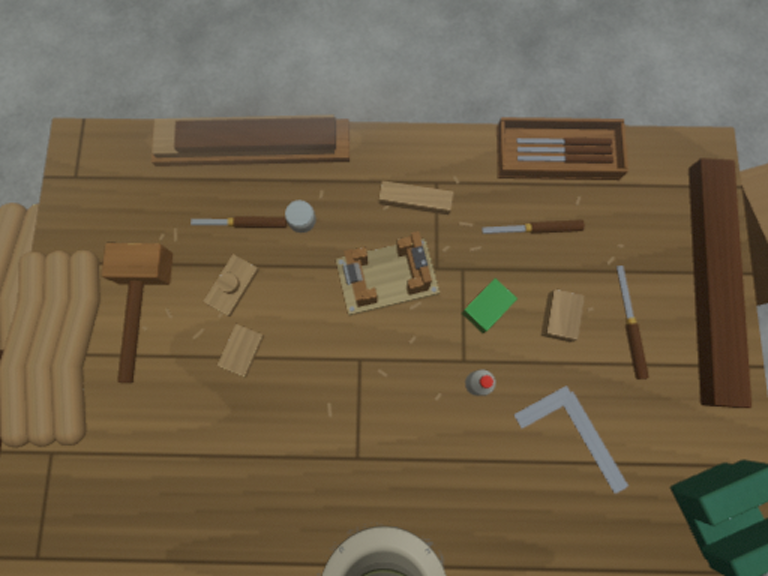

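View pics/scene0.png

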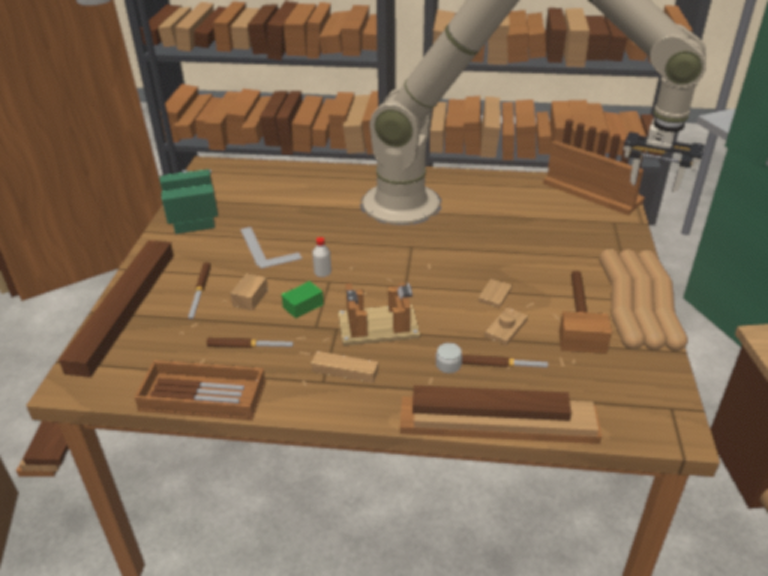

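Top view: the jig is at (388,275), and the catch (grey plate) is on its left, world +y. The cap with boss is at (231,285) and the thin board at (240,350). The block candidates are the pale one at (565,315) and the green one at (490,306). The pale one fits "pale wooden block", and the green one is the look-alike to leave alone. The offcut at (416,197) is not a part either. I'll confirm this in an enlarged montage.

```bash
python3 - <<'E'
from h import *
c=arm.camera("top"); im=c["color"][:,:,::-1]
cr=lambda x0,y0,x1,y1:cv2.resize(im[y0:y1,x0:x1],None,fx=5,fy=5,interpolation=cv2.INTER_CUBIC)
M=np.zeros((560,700,3),np.uint8)
M[:450,:250]=cr(130,165,180,255); M[:310,250:635]=cr(220,150,297,212); M[310:560,250:700]=cr(305,180,395,230)
cv2.imwrite("pics/m1.png",M)
E
```

```text
(no output)
```

View pics/m1.png

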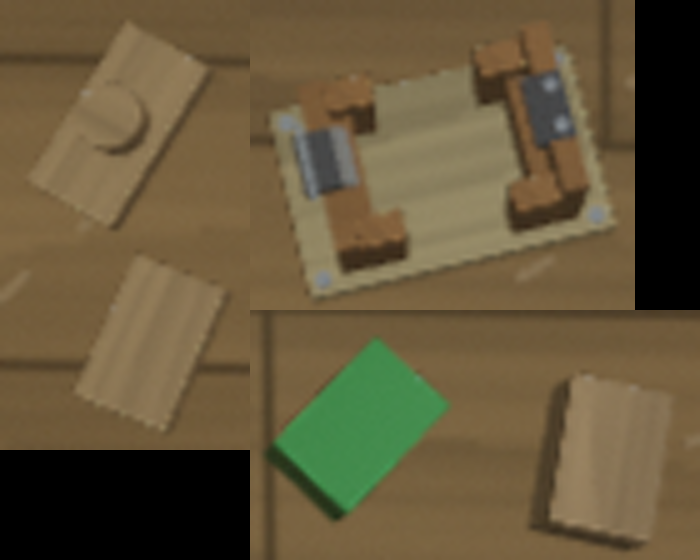

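Montage: cap plate corners (128,22),(210,72),(112,228),(30,180). Board corners (140,256),(226,291),(166,432),(76,392). Jig base corners (270,113),(560,45),(615,228),(315,297). Pale block top corners (575,375),(672,395),(645,545),(550,520); the green block is left alone.

```bash
python3 - <<'E'
from h import *
c=arm.camera("top")
P=dict(cap=(18,130,165,0,0,[(128,22),(210,72),(112,228),(30,180)]),board=(15,130,165,0,0,[(140,256),(226,291),(166,432),(76,392)]),
jig=(15,220,150,250,0,[(270,113),(560,45),(615,228),(315,297)]),block=(45,305,180,250,310,[(575,375),(672,395),(645,545),(550,520)]))
for n,(z,x0,y0,mx,my,q) in P.items():
    W=np.array([back(c,((u-mx+.5)/5-.5+x0,(v-my+.5)/5-.5+y0),z)[:2] for u,v in q],np.float32)
    e=np.roll(W,-1,0)-W; L=np.linalg.norm(e,axis=1); k=0 if L[0]>L[1] else 1
    d=e[k]-e[k+2 if k<2 else 0]; 
    print(n,W.mean(0).round(1),"sides",L.round(0),"long dir deg",np.degrees(np.arctan2(d[1],d[0])).round(1))
s=arm.get_state()
from scipy.spatial.transform import Rotation as Ro
w,x,y,z=s["tcp_rot"]; print(Ro.from_quat([x,y,z,w]).as_matrix().round(3), s["tool_pos"])
E
```

```text
cap [573.8 319.7] sides [ 61. 111.  59. 112.] long dir deg 152.0
board [442.8 291.8] sides [57. 89. 59. 88.] long dir deg 159.4
jig [598.3   4.2] sides [184. 120. 186. 118.] long dir deg -75.7
block [ 520.  -344.1] sides [57. 91. 56. 88.] long dir deg 167.3
[[-0.955  0.296 -0.   ]
 [ 0.296  0.955 -0.001]
 [-0.    -0.001 -1.   ]] [214.75107356 692.14858641 218.08479493]
```

```bash
python3 -m inch '[{"travel":[28,-38,0],"dr":[0,0,0],"hand":93},{"travel":[28,-38,0],"dr":[0,0,0],"hand":93},{"travel":[28,-38,0],"dr":[0,0,0],"hand":93},{"travel":[28,-38,0],"dr":[0,0,0],"hand":93},{"travel":[28,-38,0],"dr":[0,0,0],"hand":93},{"travel":[28,-38,0],"dr":[0,0,0],"hand":93},{"travel":[28,-38,0],"dr":[0,0,0],"hand":93},{"travel":[28,-38,0],"dr":[0,0,0],"hand":93}]' 30
python3 -m inch '[{"travel":[28,-38,0],"dr":[0,0,0],"hand":93},{"travel":[28,-38,0],"dr":[0,0,0],"hand":93},{"travel":[1,-45,0],"dr":[0,0,0],"hand":93},{"travel":[1,-45,0],"dr":[0,0,0],"hand":93},{"travel":[1,-45,0],"dr":[0,0,0],"hand":93},{"travel":[1,-45,0],"dr":[0,0,0],"hand":93},{"travel":[1,-45,0],"dr":[0,0,0],"hand":93},{"travel":[1,-45,0],"dr":[0,0,0],"hand":93}]'
python3 -m inch '[{"travel":[2,-45,0],"dr":[0,0,0],"hand":93},{"travel":[2,-45,0],"dr":[0,0,0],"hand":93},{"travel":[2,-45,0],"dr":[0,0,0],"hand":93},{"travel":[2,-45,0],"dr":[0,0,0],"hand":93},{"travel":[2,-45,0],"dr":[0,0,0],"hand":93},{"travel":[2,-45,0],"dr":[0,0,0],"hand":93},{"travel":[2,-45,0],"dr":[0,0,0],"hand":93},{"travel":[2,-45,0],"dr":[0,0,4.5],"hand":93}]'
```

```text
time_s: 1.0
tool_pos: [439.7, 386.8, 218.7]
tcp_rot: [0.0, 0.15, 0.989, 0.0]
wrist_force: [1.0, 0.6, -0.6]
gripper_width: 92.7
gripper_force: 0.0
time_s: 1.8
tool_pos: [500.6, 40.7, 218.7]
tcp_rot: [0.0, 0.15, 0.989, 0.0]
wrist_force: [0.6, -0.6, 0.1]
gripper_width: 93.0
gripper_force: 0.0
time_s: 2.6
tool_pos: [516.7, -319.3, 218.6]
tcp_rot: [0.0, 0.111, 0.994, 0.0]
wrist_force: [1.3, 0.6, 1.2]
gripper_width: 93.1
gripper_force: 0.0
```

```bash
python3 -m inch '[{"travel":[3,-25,-35],"dr":[0,0,0],"hand":93},{"travel":[0,0,-45],"dr":[0,0,0],"hand":93},{"travel":[0,0,-45],"dr":[0,0,0],"hand":93},{"travel":[0,0,-40],"dr":[0,0,0],"hand":93},{"travel":[0,0,-20],"dr":[0,0,0],"hand":93},{"travel":[0,0,-10],"dr":[0,0,0],"hand":93},{"travel":[0,0,-5],"dr":[0,0,0],"hand":93},{"travel":[0,0,0],"dr":[0,0,0],"hand":93}]'
python3 -m inch '[{"travel":[0,0,0],"dr":[0,0,0],"hand":50},{"travel":[0,0,0],"dr":[0,0,0],"hand":50},{"travel":[0,0,0],"dr":[0,0,0],"hand":50},{"travel":[0,0,0],"dr":[0,0,0],"hand":50},{"travel":[0,0,0],"dr":[0,0,0],"hand":50},{"travel":[0,0,0],"dr":[0,0,0],"hand":50},{"travel":[0,0,0],"dr":[0,0,0],"hand":50},{"travel":[0,0,0],"dr":[0,0,0],"hand":50}]' 30
```

```text
time_s: 3.4
tool_pos: [520.1, -342.7, 18.9]
tcp_rot: [0.0, 0.111, 0.994, -0.0]
wrist_force: [-0.8, -1.4, 0.4]
gripper_width: 93.4
gripper_force: 0.0
time_s: 4.2
tool_pos: [520.0, -343.1, 19.2]
tcp_rot: [0.0, 0.111, 0.994, -0.0]
wrist_force: [-0.9, -0.5, 5.8]
gripper_width: 59.6
gripper_force: 30.0
```

```bash
python3 -m inch '[{"travel":[0,0,30],"dr":[0,0,0],"hand":50},{"travel":[0,0,45],"dr":[0,0,0],"hand":50},{"travel":[0,0,45],"dr":[0,0,0],"hand":50},{"travel":[0,0,45],"dr":[0,0,0],"hand":50},{"travel":[10,43,5],"dr":[0,0,-7.9],"hand":50},{"travel":[10,43,0],"dr":[0,0,-7.9],"hand":50},{"travel":[10,43,0],"dr":[0,0,-7.9],"hand":50},{"travel":[10,43,0],"dr":[0,0,-7.9],"hand":50}]'
python3 -m inch '[{"travel":[10,43,0],"dr":[0,0,-7.9],"hand":50},{"travel":[10,43,0],"dr":[0,0,-7.9],"hand":50},{"travel":[10,43,0],"dr":[0,0,-7.9],"hand":50},{"travel":[8,30,0],"dr":[0,0,-7.9],"hand":50},{"travel":[0,16,0],"dr":[0,0,0],"hand":50},{"travel":[0,0,-20],"dr":[0,0,0],"hand":50},{"travel":[0,0,-10],"dr":[0,0,0],"hand":50},{"travel":[0,0,0],"dr":[0,0,0],"hand":50}]'
python3 - <<'E'
from h import *
c=snap("scene","s1.png",(210,150,295,230),7)
E
```

```text
time_s: 5.0
tool_pos: [559.6, -168.7, 188.5]
tcp_rot: [-0.0, 0.38, 0.925, 0.0]
wrist_force: [-0.2, -0.1, -1.2]
gripper_width: 59.7
gripper_force: 30.0
time_s: 5.8
tool_pos: [596.4, 3.3, 157.2]
tcp_rot: [-0.001, 0.615, 0.789, -0.001]
wrist_force: [-0.2, -0.5, -1.2]
gripper_width: 59.7
gripper_force: 30.0
```

View pics/s1.png

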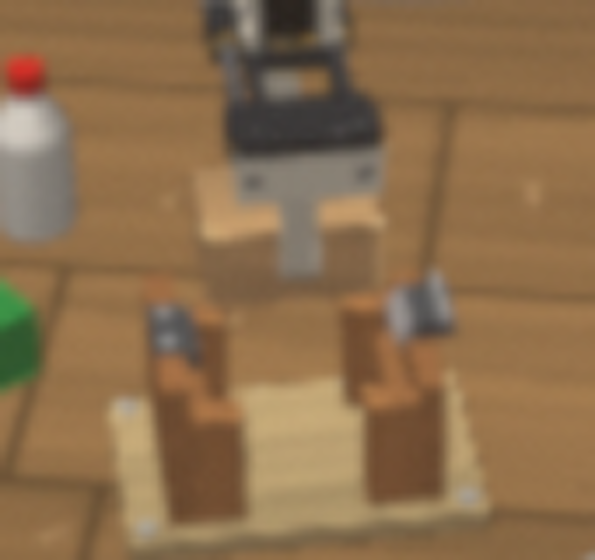

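Scene crop: jig base top corners are near (132,538), (488,506), (110,404), (453,373). Post/wall feet are at (172,523), (243,513), (368,502), (442,492). The held block's near top edge runs from (205,240) to (382,222).

```bash
cat > fit.py <<'E'
from h import *
from scipy.optimize import least_squares
def world(p,X):
    a=np.radians(p[2]); X=np.array(X,float); return np.c_[p[0]+np.cos(a)*X[:,0]-np.sin(a)*X[:,1],p[1]+np.sin(a)*X[:,0]+np.cos(a)*X[:,1],X[:,2]]
def fit(c,X,uv,p0): 
    f=lambda p:(np.array([proj(c,w) for w in world(p,X)])-uv).ravel()
    r=least_squares(f,p0,loss="soft_l1"); return r.x,r.fun
E
python3 - <<'E'
from fit import *
s=arm.camera("scene"); t=arm.camera("top")
px=lambda q,x0,y0,k,mx=0,my=0:np.array([((u-mx+.5)/k-.5+x0,(v-my+.5)/k-.5+y0) for u,v in q])
Xs=[(-95,-60,15),(95,-60,15),(-95,60,15),(95,60,15),(-73.5,-50,15),(-31.5,-50,15),(31.5,-50,15),(73.5,-50,15)]
us=px([(132,538),(488,506),(110,404),(453,373),(172,523),(243,513),(368,502),(442,492)],210,150,7)
Xt=[(95,-60,15),(-95,-60,15),(-95,60,15),(95,60,15)]
ut=px([(270,113),(560,45),(615,228),(315,297)],220,150,5,250)
p0=[598,4,104.3]
for c,X,u in((s,Xs,us),(t,Xt,ut)):
    r=fit(c,X,u,p0); print(r[0].round(1),r[1].round(1))
st=arm.get_state(); tp=st["tool_pos"]; print(tp,st["tcp_rot"])
# block in scene
r=fit(s,[(-45,-30,tp[2]+26),(45,-30,tp[2]+26)],px([(205,240),(382,222)],210,150,7),[597,3,104.3]); print("block",r[0].round(1),r[1].round(1))
E
```

```text
[594.6   6.6 104.3] [-0.5  0.3  0.2 -0.2 -0.1 -1.2 -0.1 -1.4 -0.6  0.1  0.7  0.4 -0.1  0.3
  0.6  0.6]
[598.3   3.9 104.6] [-0.5 -0.   1.4 -0.5  0.3 -0.1 -0.8  0.7]
[597.85314391   3.18505969 159.08888802] [ 1.79810233e-04  6.15581239e-01  7.88073414e-01 -8.35315786e-06]
block [598.9   4.7 105.6] [-0.1  0.   0.1 -0. ]
```

```bash
python3 -m inch '[{"travel":[-1,1.5,-20],"dr":[0,0,0.4],"hand":50},{"travel":[0,0,-20],"dr":[0,0,0],"hand":50},{"travel":[0,0,-6],"dr":[0,0,0],"hand":50},{"travel":[0,0,-4],"dr":[0,0,0],"hand":50},{"travel":[0,0,-4],"dr":[0,0,0],"hand":50},{"travel":[0,0,-4],"dr":[0,0,0],"hand":50},{"travel":[0,0,-3],"dr":[0,0,0],"hand":50},{"travel":[0,0,0],"dr":[0,0,0],"hand":50}]'
```

```text
time_s: 6.75
tool_pos: [596.8, 6.0, 97.5]
tcp_rot: [-0.0, 0.612, 0.791, -0.0]
wrist_force: [0.6, -1.2, -2.3]
gripper_width: 59.8
gripper_force: 30.0
```

```bash
python3 -m inch '[{"travel":[0,0,-4],"dr":[0,0,0],"hand":50},{"travel":[0,0,-3],"dr":[0,0,0],"hand":50},{"travel":[0,0,-3],"dr":[0,0,0],"hand":50},{"travel":[0,0,-2],"dr":[0,0,0],"hand":50},{"travel":[0,0,-2],"dr":[0,0,0],"hand":50},{"travel":[0,0,-2],"dr":[0,0,0],"hand":50},{"travel":[0,0,0],"dr":[0,0,0],"hand":50},{"travel":[0,0,0],"dr":[0,0,0],"hand":50}]'
```

```text
time_s: 7.55
tool_pos: [596.8, 5.9, 81.6]
tcp_rot: [0.0, 0.612, 0.791, -0.0]
wrist_force: [-0.2, 0.6, -0.8]
gripper_width: 59.6
gripper_force: 30.0
```

```bash
python3 -m inch '[{"travel":[0,0,-5],"dr":[0,0,0],"hand":50},{"travel":[0,0,-8],"dr":[0,0,0],"hand":50},{"travel":[0,0,-10],"dr":[0,0,0],"hand":50},{"travel":[0,0,-10],"dr":[0,0,0],"hand":50},{"travel":[0,0,-6],"dr":[0,0,0],"hand":50},{"travel":[0,0,-4],"dr":[0,0,0],"hand":50},{"travel":[0,0,-3],"dr":[0,0,0],"hand":50},{"travel":[0,0,0],"dr":[0,0,0],"hand":50}]'
```

```text
time_s: 8.35
tool_pos: [596.7, 5.9, 35.3]
tcp_rot: [-0.0, 0.612, 0.79, -0.0]
wrist_force: [0.0, 0.2, -2.2]
gripper_width: 59.7
gripper_force: 30.0
```

```bash
python3 -m inch '[{"travel":[0,0,-1],"dr":[0,0,0],"hand":50},{"travel":[0,0,0],"dr":[0,0,0],"hand":90},{"travel":[0,0,0],"dr":[0,0,0],"hand":90},{"travel":[0,0,0],"dr":[0,0,0],"hand":90},{"travel":[0,0,5],"dr":[0,0,0],"hand":90},{"travel":[0,0,40],"dr":[0,0,0],"hand":90},{"travel":[0,0,45],"dr":[0,0,0],"hand":90},{"travel":[0,0,45],"dr":[0,0,0],"hand":90}]'
python3 -m inch '[{"travel":[0,0,45],"dr":[0,0,0],"hand":93},{"travel":[-22,41,0],"dr":[0,0,7.8],"hand":93},{"travel":[-22,41,0],"dr":[0,0,7.8],"hand":93},{"travel":[-22,41,0],"dr":[0,0,7.8],"hand":93},{"travel":[-22,41,0],"dr":[0,0,7.8],"hand":93},{"travel":[-22,41,0],"dr":[0,0,7.8],"hand":93},{"travel":[-22,41,0],"dr":[0,0,8],"hand":93},{"travel":[-22,40,0],"dr":[0,0,8],"hand":93}]'
```

```text
time_s: 9.15
tool_pos: [596.3, 5.8, 171.3]
tcp_rot: [-0.0, 0.613, 0.79, -0.0]
wrist_force: [0.4, 0.5, 0.3]
gripper_width: 89.8
gripper_force: 0.0
time_s: 9.95
tool_pos: [441.7, 293.4, 215.3]
tcp_rot: [0.0, 0.175, 0.984, 0.0]
wrist_force: [1.1, -0.7, -0.6]
gripper_width: 93.0
gripper_force: 0.0
```

```bash
python3 -m inch '[{"travel":[1,-1.5,-45],"dr":[0,0,-0.4],"hand":93},{"travel":[0,0,-45],"dr":[0,0,0],"hand":93},{"travel":[0,0,-45],"dr":[0,0,0],"hand":93},{"travel":[0,0,-40],"dr":[0,0,0],"hand":93},{"travel":[0,0,-20],"dr":[0,0,0],"hand":93},{"travel":[0,0,-11],"dr":[0,0,0],"hand":93},{"travel":[0,0,-5],"dr":[0,0,0],"hand":93},{"travel":[0,0,-1],"dr":[0,0,0],"hand":93}]'
python3 -m inch '[{"travel":[0,0,0],"dr":[0,0,0],"hand":50},{"travel":[0,0,0],"dr":[0,0,0],"hand":50},{"travel":[0,0,0],"dr":[0,0,0],"hand":50},{"travel":[0,0,0],"dr":[0,0,0],"hand":50},{"travel":[0,0,0],"dr":[0,0,0],"hand":50},{"travel":[0,0,0],"dr":[0,0,0],"hand":50},{"travel":[0,0,0],"dr":[0,0,0],"hand":50},{"travel":[0,0,0],"dr":[0,0,0],"hand":50}]' 30
```

```text
time_s: 10.75
tool_pos: [444.1, 290.6, 3.0]
tcp_rot: [0.0, 0.182, 0.983, 0.0]
wrist_force: [-0.4, 0.0, 0.5]
gripper_width: 93.1
gripper_force: 0.0
time_s: 11.55
tool_pos: [444.1, 290.7, 3.0]
tcp_rot: [0.0, 0.182, 0.983, 0.0]
wrist_force: [0.5, 0.3, 6.3]
gripper_width: 59.8
gripper_force: 30.0
```

```bash
python3 -m inch '[{"travel":[0,0,20],"dr":[0,0,0],"hand":50},{"travel":[0,0,45],"dr":[0,0,0],"hand":50},{"travel":[0,0,45],"dr":[0,0,0],"hand":50},{"travel":[0,0,45],"dr":[0,0,0],"hand":50},{"travel":[22,-41,15],"dr":[0,0,-7.8],"hand":50},{"travel":[22,-41,0],"dr":[0,0,-7.8],"hand":50},{"travel":[22,-41,0],"dr":[0,0,-7.8],"hand":50},{"travel":[22,-41,0],"dr":[0,0,-7.8],"hand":50}]'
python3 -m inch '[{"travel":[22,-41,0],"dr":[0,0,-7.8],"hand":50},{"travel":[22,-41,0],"dr":[0,0,-7.8],"hand":50},{"travel":[21,-40,0],"dr":[0,0,-7.8],"hand":50},{"travel":[0,0,-20],"dr":[0,0,0],"hand":50},{"travel":[0,0,-20],"dr":[0,0,0],"hand":50},{"travel":[0,0,-10],"dr":[0,0,0],"hand":50},{"travel":[0,0,0],"dr":[0,0,0],"hand":50},{"travel":[0,0,0],"dr":[0,0,0],"hand":50}]'
python3 -c "
from h import *
snap('top','t2.png',(200,140,310,220),7)"
```

```text
time_s: 12.35
tool_pos: [532.2, 124.9, 173.0]
tcp_rot: [0.0, 0.442, 0.897, 0.0]
wrist_force: [0.4, 0.4, -0.2]
gripper_width: 59.7
gripper_force: 30.0
time_s: 13.15
tool_pos: [596.8, 4.6, 122.9]
tcp_rot: [-0.0, 0.612, 0.791, -0.0]
wrist_force: [-0.4, 1.0, -0.6]
gripper_width: 59.8
gripper_force: 30.0
```

View pics/t2.png

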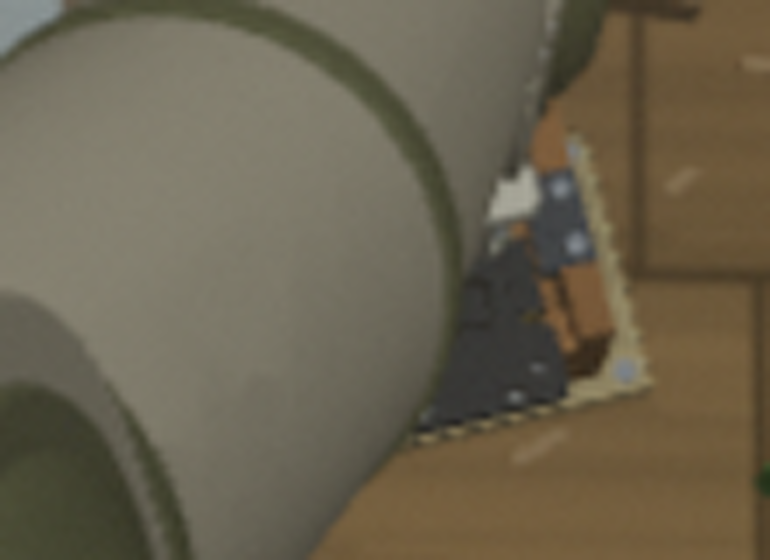

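The arm hides the pocket here. Only the toe end shows, with the toe's screws at (560,188) and (575,243). The commanded pose is where I planned it, so I'll lower by feel.

```bash
python3 -m inch '[{"travel":[0,0,-15],"dr":[0,0,0],"hand":50},{"travel":[0,0,-12],"dr":[0,0,0],"hand":50},{"travel":[0,0,-6],"dr":[0,0,0],"hand":50},{"travel":[0,0,-4],"dr":[0,0,0],"hand":50},{"travel":[0,0,-4],"dr":[0,0,0],"hand":50},{"travel":[0,0,-3],"dr":[0,0,0],"hand":50},{"travel":[0,0,0],"dr":[0,0,0],"hand":50},{"travel":[0,0,0],"dr":[0,0,0],"hand":50}]'
python3 -m inch '[{"travel":[0,0,-3],"dr":[0,0,0],"hand":50},{"travel":[0,0,-3],"dr":[0,0,0],"hand":50},{"travel":[0,0,-3],"dr":[0,0,0],"hand":50},{"travel":[0,0,-2],"dr":[0,0,0],"hand":50},{"travel":[0,0,-2],"dr":[0,0,0],"hand":50},{"travel":[0,0,-1],"dr":[0,0,0],"hand":50},{"travel":[0,0,0],"dr":[0,0,0],"hand":50},{"travel":[0,0,0],"dr":[0,0,0],"hand":50}]'
```

```text
time_s: 14.0
tool_pos: [597.0, 4.5, 78.7]
tcp_rot: [0.0, 0.612, 0.791, 0.0]
wrist_force: [0.9, -0.5, -1.3]
gripper_width: 59.5
gripper_force: 30.0
time_s: 14.8
tool_pos: [597.2, 4.0, 65.5]
tcp_rot: [0.0, 0.613, 0.79, 0.0]
wrist_force: [-1.6, -1.2, 12.0]
gripper_width: 59.4
gripper_force: 30.0
```

```bash
python3 -m inch '[{"travel":[0,0,5],"dr":[0,0,0],"hand":50},{"travel":[0.3,-1.3,0],"dr":[0,0,0],"hand":50},{"travel":[0,0,-2],"dr":[0,0,0],"hand":50},{"travel":[0,0,-2],"dr":[0,0,0],"hand":50},{"travel":[0,0,-1],"dr":[0,0,0],"hand":50},{"travel":[0,0,-1],"dr":[0,0,0],"hand":50},{"travel":[0,0,0],"dr":[0,0,0],"hand":50},{"travel":[0,0,0],"dr":[0,0,0],"hand":50}]'
python3 -c "
from h import *
snap('scene','s2.png',(215,165,300,235),8)"
```

```text
time_s: 15.6
tool_pos: [597.5, 2.9, 64.0]
tcp_rot: [0.0, 0.612, 0.79, 0.0]
wrist_force: [-0.0, -0.1, 6.6]
gripper_width: 59.9
gripper_force: 30.0
```

View pics/s2.png

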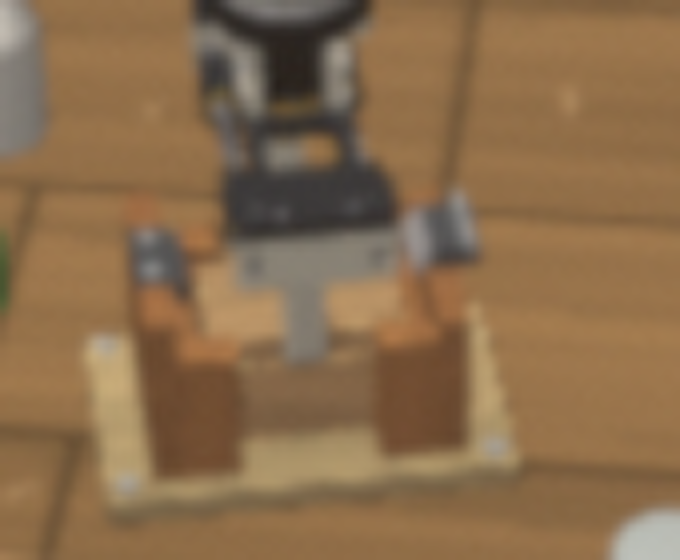

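The board is between the posts just above the block, with the joint line running from (240,348) to (375,338). I'll go down a touch more, let go and check.

```bash
python3 -m inch '[{"travel":[0,0,-1],"dr":[0,0,0],"hand":50},{"travel":[0,0,0],"dr":[0,0,0],"hand":50},{"travel":[0,0,0],"dr":[0,0,0],"hand":90},{"travel":[0,0,0],"dr":[0,0,0],"hand":90},{"travel":[0,0,0],"dr":[0,0,0],"hand":90},{"travel":[0,0,20],"dr":[0,0,0],"hand":90},{"travel":[0,0,45],"dr":[0,0,0],"hand":90},{"travel":[0,0,45],"dr":[0,0,0],"hand":90}]'
python3 -m inch '[{"travel":[0,0,30],"dr":[0,0,0],"hand":93},{"travel":[-3,45,0],"dr":[0,0,6.5],"hand":93},{"travel":[-3,45,0],"dr":[0,0,6.5],"hand":93},{"travel":[-3,45,0],"dr":[0,0,6.5],"hand":93},{"travel":[-3,45,0],"dr":[0,0,7],"hand":93},{"travel":[-3,45,0],"dr":[0,0,7],"hand":93},{"travel":[-3,45,0],"dr":[0,0,7],"hand":93},{"travel":[-5,46,0],"dr":[0,0,7],"hand":93}]'
python3 -c "
from h import *
a=cv2.resize(arm.camera('top')['color'][145:215,215:300,::-1],None,fx=8,fy=8,interpolation=cv2.INTER_CUBIC)[:,:400*2]
b=cv2.resize(arm.camera('scene')['color'][185:235,215:300,::-1],None,fx=8,fy=8,interpolation=cv2.INTER_CUBIC)
M=np.vstack([a,b]); M=cv2.resize(M,None,fx=.62,fy=.62,interpolation=cv2.INTER_AREA); print(M.shape); cv2.imwrite('pics/m3.png',M)"
```

```text
time_s: 16.45
tool_pos: [596.2, 2.9, 172.9]
tcp_rot: [-0.001, 0.613, 0.79, -0.001]
wrist_force: [0.1, 0.6, 0.9]
gripper_width: 89.8
gripper_force: 0.0
time_s: 17.25
tool_pos: [573.7, 320.6, 202.4]
tcp_rot: [-0.0, 0.24, 0.971, -0.0]
wrist_force: [1.4, -0.2, -0.1]
gripper_width: 92.8
gripper_force: 0.0
(595, 422, 3)
```

View pics/m3.png

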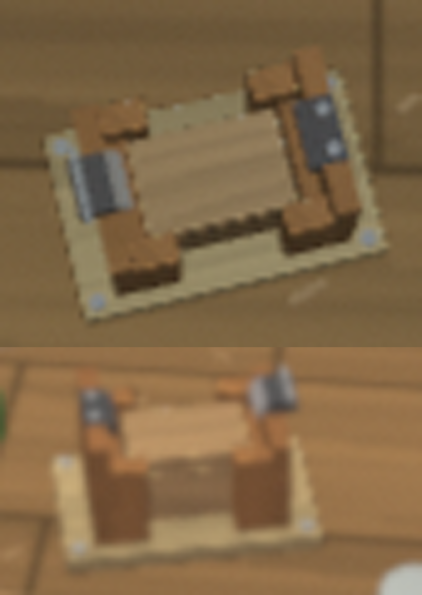

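The board lies in the pocket between the posts, with its edges at about (135-150) and (278-297) in the upper panel. The toe is at (320,135) and the catch at (100,185). Next I'll grip the cap.

```bash
python3 -m inch '[{"travel":[0,-1,-45],"dr":[0,0,0],"hand":93},{"travel":[0,0,-45],"dr":[0,0,0],"hand":93},{"travel":[0,0,-45],"dr":[0,0,0],"hand":93},{"travel":[0,0,-35],"dr":[0,0,0],"hand":93},{"travel":[0,0,-18],"dr":[0,0,0],"hand":93},{"travel":[0,0,-8],"dr":[0,0,0],"hand":93},{"travel":[0,0,-3],"dr":[0,0,0],"hand":93},{"travel":[0,0,0],"dr":[0,0,0],"hand":93}]'
python3 -m inch '[{"travel":[0,0,0],"dr":[0,0,0],"hand":50},{"travel":[0,0,0],"dr":[0,0,0],"hand":50},{"travel":[0,0,0],"dr":[0,0,0],"hand":50},{"travel":[0,0,0],"dr":[0,0,0],"hand":50},{"travel":[0,0,0],"dr":[0,0,0],"hand":50},{"travel":[0,0,0],"dr":[0,0,0],"hand":50},{"travel":[0,0,0],"dr":[0,0,0],"hand":50},{"travel":[0,0,0],"dr":[0,0,0],"hand":50}]' 50
```

```text
time_s: 18.15
tool_pos: [574.5, 318.0, 4.1]
tcp_rot: [0.0, 0.242, 0.97, 0.0]
wrist_force: [-0.2, -0.6, -0.7]
gripper_width: 92.7
gripper_force: 0.0
time_s: 18.95
tool_pos: [574.5, 318.7, 4.1]
tcp_rot: [0.0, 0.242, 0.97, 0.001]
wrist_force: [0.3, 0.6, 5.4]
gripper_width: 59.4
gripper_force: 50.0
```

```bash
python3 -m inch '[{"travel":[0,0,25],"dr":[0,0,0],"hand":50},{"travel":[0,0,47],"dr":[0,0,0],"hand":50},{"travel":[0,0,47],"dr":[0,0,0],"hand":50},{"travel":[0,0,47],"dr":[0,0,0],"hand":50},{"travel":[3,-43,0],"dr":[0,0,-6.8],"hand":50},{"travel":[3,-43,0],"dr":[0,0,-6.8],"hand":50},{"travel":[3,-43,0],"dr":[0,0,-6.8],"hand":50},{"travel":[3,-43,0],"dr":[0,0,-6.8],"hand":50}]'
python3 -m inch '[{"travel":[3,-43,0],"dr":[0,0,-6.8],"hand":50},{"travel":[3,-43,0],"dr":[0,0,-6.8],"hand":50},{"travel":[2,-45,0],"dr":[0,0,-6.7],"hand":50},{"travel":[0,0,0],"dr":[7.74,2,0],"hand":50},{"travel":[0,0,0],"dr":[7.74,2,0],"hand":50},{"travel":[0,0,0],"dr":[7.74,2,0],"hand":50},{"travel":[0,0,-20],"dr":[0,0,0],"hand":50},{"travel":[0,0,0],"dr":[0,0,0],"hand":50}]'
python3 - <<'E'
from h import *
from scipy.spatial.transform import Rotation as Ro
s=arm.get_state(); w,x,y,z=s["tcp_rot"]; R=Ro.from_quat([x,y,z,w]).as_matrix()
j=np.array([-.25,.968,0]); print(s["tool_pos"],R.round(3),s["wrist_force"].round(1),"d to A",594.2-s["tool_pos"][0],15.1-s["tool_pos"][1])
snap("scene","s4.png",(215,160,300,235),7)
E
```

```text
time_s: 19.75
tool_pos: [585.4, 144.3, 169.4]
tcp_rot: [-0.0, 0.466, 0.885, -0.0]
wrist_force: [0.3, -0.3, -1.2]
gripper_width: 59.5
gripper_force: 50.0
time_s: 20.55
tool_pos: [592.6, 13.0, 147.1]
tcp_rot: [-0.166, 0.601, 0.772, 0.126]
wrist_force: [-0.5, -0.1, -2.5]
gripper_width: 59.4
gripper_force: 50.0
[592.57199796  13.00798518 147.05539151] [[-0.223  0.969 -0.105]
 [ 0.886  0.246  0.394]
 [ 0.407 -0.005 -0.913]] [-0.5 -0.1 -2.5] d to A 1.6280020448820096 2.092014823451235
```

View pics/s4.png

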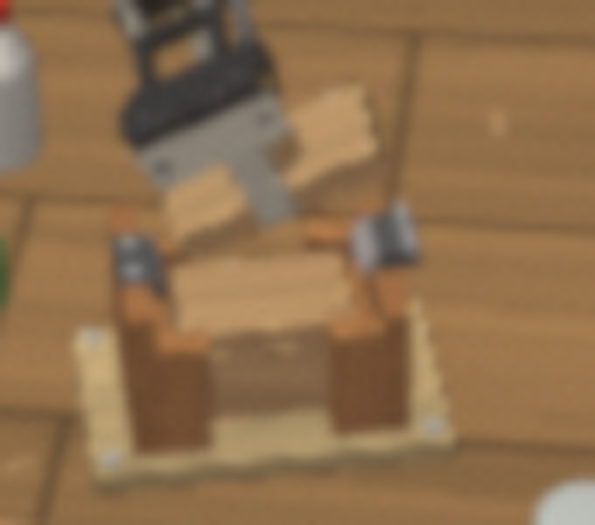

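The crop shows the cap tilted the right way: its toe end is low at (185,240) and its catch end high at (370,130), over the board. Lowering.

```bash
python3 -m inch '[{"travel":[1.6,2.1,-16],"dr":[0,0,0],"hand":50},{"travel":[0,0,-10],"dr":[0,0,0],"hand":50},{"travel":[0,0,-6],"dr":[0,0,0],"hand":50},{"travel":[0,0,-5],"dr":[0,0,0],"hand":50},{"travel":[0,0,-3],"dr":[0,0,0],"hand":50},{"travel":[0,0,-3],"dr":[0,0,0],"hand":50},{"travel":[0,0,0],"dr":[0,0,0],"hand":50},{"travel":[0,0,0],"dr":[0,0,0],"hand":50}]'
```

```text
time_s: 21.4
tool_pos: [595.8, 17.2, 106.8]
tcp_rot: [-0.164, 0.599, 0.773, 0.127]
wrist_force: [-0.6, -1.0, -1.3]
gripper_width: 59.5
gripper_force: 50.0
```

```bash
python3 -m inch '[{"travel":[-1.5,-0.5,0],"dr":[0,0,0],"hand":50},{"travel":[0,0,-1.5],"dr":[0,0,0],"hand":50},{"travel":[0,0,-1.5],"dr":[0,0,0],"hand":50},{"travel":[0,0,0],"dr":[0,0,0],"hand":50},{"travel":[0,0,0],"dr":[0,0,0],"hand":50},{"travel":[0,0,0],"dr":[0,0,0],"hand":50},{"travel":[0,0,0],"dr":[0,0,0],"hand":50},{"travel":[0,0,0],"dr":[0,0,0],"hand":50}]'
python3 -m inch '[{"travel":[0.5,-2,0],"dr":[0,0,0],"hand":50},{"travel":[0.5,-2,0],"dr":[0,0,0],"hand":50},{"travel":[0.5,-2,0],"dr":[0,0,0],"hand":50},{"travel":[0.5,-2,0],"dr":[0,0,0],"hand":50},{"travel":[0,0,0],"dr":[0,0,0],"hand":50},{"travel":[0,0,0],"dr":[0,0,0],"hand":50},{"travel":[0,0,0],"dr":[0,0,0],"hand":50},{"travel":[0,0,0],"dr":[0,0,0],"hand":50}]'
```

```text
time_s: 22.2
tool_pos: [594.2, 16.8, 103.6]
tcp_rot: [-0.164, 0.599, 0.773, 0.127]
wrist_force: [0.4, 0.6, -2.4]
gripper_width: 59.5
gripper_force: 50.0
time_s: 23.0
tool_pos: [596.2, 8.9, 103.6]
tcp_rot: [-0.164, 0.599, 0.773, 0.127]
wrist_force: [-0.1, 0.4, -1.2]
gripper_width: 59.5
gripper_force: 50.0
```

```bash
python3 -m inch '[{"travel":[0.4,-1.5,0],"dr":[0,0,0],"hand":50},{"travel":[0.4,-1.5,0],"dr":[0,0,0],"hand":50},{"travel":[0,0,-1],"dr":[0,0,0],"hand":50},{"travel":[0,0,-1],"dr":[0,0,0],"hand":50},{"travel":[0,0,0],"dr":[0,0,0],"hand":50},{"travel":[0,0,0],"dr":[0,0,0],"hand":50},{"travel":[0,0,0],"dr":[0,0,0],"hand":50},{"travel":[0,0,0],"dr":[0,0,0],"hand":50}]'
python3 -m inch '[{"travel":[0,0.2,-1.9],"dr":[-1.94,-0.5,0],"hand":50},{"travel":[0,0.2,-1.9],"dr":[-1.94,-0.5,0],"hand":50},{"travel":[0,0.2,-1.9],"dr":[-1.94,-0.5,0],"hand":50},{"travel":[0,0,-1.9],"dr":[-1.94,-0.5,0],"hand":50},{"travel":[0,0,0],"dr":[0,0,0],"hand":50},{"travel":[0,0,0],"dr":[0,0,0],"hand":50},{"travel":[0,0,0],"dr":[0,0,0],"hand":50},{"travel":[0,0,0],"dr":[0,0,0],"hand":50}]'
```

```text
time_s: 23.8
tool_pos: [597.0, 5.7, 101.6]
tcp_rot: [-0.164, 0.599, 0.773, 0.127]
wrist_force: [-0.1, -0.4, -1.0]
gripper_width: 59.3
gripper_force: 50.0
time_s: 24.6
tool_pos: [597.1, 6.8, 94.3]
tcp_rot: [-0.11, 0.606, 0.783, 0.085]
wrist_force: [-0.7, -0.1, 6.1]
gripper_width: 59.2
gripper_force: 50.0
```

```bash
python3 -m inch '[{"travel":[0,0,-1.8],"dr":[-1.94,-0.5,0],"hand":50},{"travel":[0,0,-1.8],"dr":[-1.94,-0.5,0],"hand":50},{"travel":[0,-0.1,-1.8],"dr":[-1.94,-0.5,0],"hand":50},{"travel":[0,-0.2,-1.8],"dr":[-1.94,-0.5,0],"hand":50},{"travel":[0,0,0],"dr":[0,0,0],"hand":50},{"travel":[0,0,0],"dr":[0,0,0],"hand":50},{"travel":[0,0,0],"dr":[0,0,0],"hand":50},{"travel":[0,0,0],"dr":[0,0,0],"hand":50}]' 60
```

```text
time_s: 25.4
tool_pos: [598.1, 4.8, 86.7]
tcp_rot: [-0.054, 0.612, 0.788, 0.043]
wrist_force: [4.0, -2.7, -0.4]
gripper_width: 59.4
gripper_force: 60.0
```

```bash
python3 -m inch '[{"travel":[0,-0.2,-1.8],"dr":[-1.94,-0.5,0],"hand":50},{"travel":[0,-0.2,-1.8],"dr":[-1.94,-0.5,0],"hand":50},{"travel":[0,-0.2,-1.8],"dr":[-1.94,-0.5,0],"hand":50},{"travel":[0,-0.2,-1.8],"dr":[-1.94,-0.5,0],"hand":50},{"travel":[0,0,0],"dr":[0,0,0],"hand":50},{"travel":[0,0,0],"dr":[0,0,0],"hand":50},{"travel":[0,0,0],"dr":[0,0,0],"hand":50},{"travel":[0,0,0],"dr":[0,0,0],"hand":50}]'
```

```text
time_s: 26.2
tool_pos: [597.7, 3.7, 79.7]
tcp_rot: [0.001, 0.613, 0.79, -0.0]
wrist_force: [1.1, -5.4, 3.0]
gripper_width: 59.8
gripper_force: 60.0
```

```bash
python3 -m inch '[{"travel":[0,0,-1],"dr":[0,0,0],"hand":50},{"travel":[0,0,-1],"dr":[0,0,0],"hand":50},{"travel":[0,0,-1],"dr":[0,0,0],"hand":50},{"travel":[0,0,0],"dr":[0,0,0],"hand":50},{"travel":[0,0,0],"dr":[0,0,0],"hand":50},{"travel":[0,0,0],"dr":[0,0,0],"hand":50},{"travel":[0,0,0],"dr":[0,0,0],"hand":50},{"travel":[0,0,0],"dr":[0,0,0],"hand":50}]'
```

```text
time_s: 27.0
tool_pos: [597.7, 3.9, 78.8]
tcp_rot: [0.001, 0.613, 0.79, 0.0]
wrist_force: [-4.8, -4.1, 29.0]
gripper_width: 59.4
gripper_force: 60.0
```

```bash
python3 -m inch '[{"travel":[0,0,2],"dr":[0,0,0],"hand":50},{"travel":[0,0,0],"dr":[0,0,0],"hand":90},{"travel":[0,0,0],"dr":[0,0,0],"hand":90},{"travel":[0,0,0],"dr":[0,0,0],"hand":90},{"travel":[0,0,0],"dr":[0,0,0],"hand":90},{"travel":[0,0,20],"dr":[0,0,0],"hand":90},{"travel":[0,0,30],"dr":[0,0,0],"hand":90},{"travel":[0,0,30],"dr":[0,0,0],"hand":90}]'
python3 -m inch '[{"travel":[0,0,30],"dr":[0,0,0],"hand":0},{"travel":[0,20,0],"dr":[0,0,0],"hand":0},{"travel":[0,30,0],"dr":[0,0,0],"hand":0},{"travel":[0,40,0],"dr":[0,0,0],"hand":0},{"travel":[0,45,0],"dr":[0,0,0],"hand":0},{"travel":[0,45,0],"dr":[0,0,0],"hand":0},{"travel":[0,45,0],"dr":[0,0,0],"hand":0},{"travel":[0,45,0],"dr":[0,0,0],"hand":0}]' 20
python3 -c "
from h import *
a=cv2.resize(arm.camera('top')['color'][145:215,215:300,::-1],None,fx=5,fy=5,interpolation=cv2.INTER_CUBIC)
b=cv2.resize(arm.camera('scene')['color'][175:235,222:278,::-1],None,fx=9,fy=9,interpolation=cv2.INTER_CUBIC)[:,:374]
b=cv2.resize(arm.camera('scene')['color'][178:233,222:280,::-1],None,fx=6,fy=6,interpolation=cv2.INTER_CUBIC)
a=cv2.copyMakeBorder(a,0,0,0,0,0); M=np.zeros((350,425+348,3),np.uint8); M[:,:425]=a; M[:330,425:]=b; cv2.imwrite('pics/m5.png',M)"
```

```text
time_s: 27.8
tool_pos: [596.4, 5.4, 158.9]
tcp_rot: [-0.0, 0.612, 0.791, -0.001]
wrist_force: [0.6, 1.0, 0.2]
gripper_width: 90.0
gripper_force: 0.0
time_s: 28.6
tool_pos: [596.4, 277.3, 188.4]
tcp_rot: [0.0, 0.612, 0.791, -0.001]
wrist_force: [0.8, 0.4, -0.7]
gripper_width: 30.3
gripper_force: 0.0
```

View pics/m5.png

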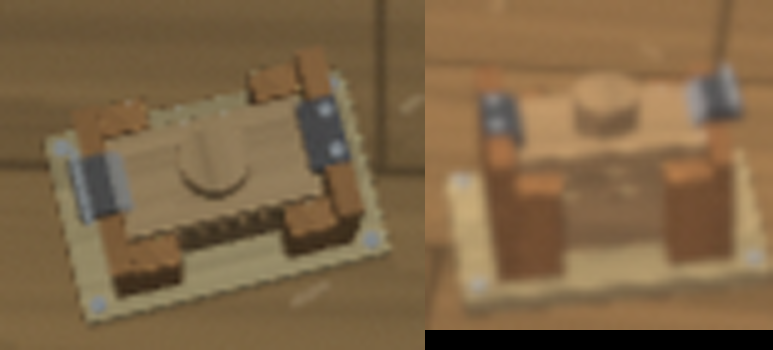

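The catch bar sits where it did at rest (about 70-130 in x, left panel). The cap's right end is under the toe at (320,135) and its left end under the catch. As a check, I'll press the catch end with closed fingertips; they should touch at 93 mm if the cap is home.

```bash
python3 -m inch '[{"travel":[-2,-48,0],"dr":[0,0,0],"hand":0},{"travel":[-2,-48,0],"dr":[0,0,0],"hand":0},{"travel":[-2,-48,0],"dr":[0,0,0],"hand":0},{"travel":[-2,-48,0],"dr":[0,0,0],"hand":0},{"travel":[0,-46,0],"dr":[0,0,0],"hand":0},{"travel":[0,0,-45],"dr":[0,0,0],"hand":0},{"travel":[0,0,-25],"dr":[0,0,0],"hand":0},{"travel":[0,0,-8],"dr":[0,0,0],"hand":0}]'
python3 -m inch '[{"travel":[0,0,-6],"dr":[0,0,0],"hand":0},{"travel":[0,0,-4],"dr":[0,0,0],"hand":0},{"travel":[0,0,-3],"dr":[0,0,0],"hand":0},{"travel":[0,0,-2],"dr":[0,0,0],"hand":0},{"travel":[0,0,-1.5],"dr":[0,0,0],"hand":0},{"travel":[0,0,-1],"dr":[0,0,0],"hand":0},{"travel":[0,0,0],"dr":[0,0,0],"hand":0},{"travel":[0,0,0],"dr":[0,0,0],"hand":0}]'
```

```text
time_s: 29.55
tool_pos: [587.2, 35.5, 108.5]
tcp_rot: [-0.001, 0.613, 0.79, -0.002]
wrist_force: [0.4, 0.3, 0.7]
gripper_width: 0.6
gripper_force: 0.0
time_s: 30.35
tool_pos: [589.2, 37.4, 93.4]
tcp_rot: [0.0, 0.612, 0.791, -0.0]
wrist_force: [-0.2, 0.9, 2.9]
gripper_width: 0.1
gripper_force: 1.5
```

```bash
python3 -m inch '[{"travel":[0,0,-1],"dr":[0,0,0],"hand":0},{"travel":[0,0,-0.5],"dr":[0,0,0],"hand":0},{"travel":[0,0,0],"dr":[0,0,0],"hand":0},{"travel":[0,0,0],"dr":[0,0,0],"hand":0},{"travel":[0,0,0],"dr":[0,0,0],"hand":0},{"travel":[0,0,0],"dr":[0,0,0],"hand":0},{"travel":[0,0,0],"dr":[0,0,0],"hand":0},{"travel":[0,0,0],"dr":[0,0,0],"hand":0}]'
python3 -m inch '[{"travel":[0,0,20],"dr":[0,0,0],"hand":0},{"travel":[0,0,40],"dr":[0,0,0],"hand":0},{"travel":[0,0,45],"dr":[0,0,0],"hand":0},{"travel":[0,40,0],"dr":[0,0,0],"hand":0},{"travel":[0,45,0],"dr":[0,0,0],"hand":0},{"travel":[0,45,0],"dr":[0,0,0],"hand":0},{"travel":[0,45,0],"dr":[0,0,0],"hand":0},{"travel":[0,30,0],"dr":[0,0,0],"hand":0}]'
python3 - <<'E'
from h import *
a=cv2.resize(arm.camera('top')['color'][155:195,220:300,::-1],None,fx=7,fy=7,interpolation=cv2.INTER_CUBIC)
b=cv2.resize(arm.camera('scene')['color'][182:218,222:302,::-1],None,fx=7,fy=7,interpolation=cv2.INTER_CUBIC)
cv2.imwrite('pics/m6.png',np.vstack([a,b]))
E
```

```text
time_s: 31.15
tool_pos: [589.2, 37.4, 93.3]
tcp_rot: [0.0, 0.613, 0.79, 0.0]
wrist_force: [-5.5, 0.9, 20.4]
gripper_width: 0.6
gripper_force: 10.3
time_s: 31.95
tool_pos: [588.3, 246.2, 196.4]
tcp_rot: [-0.0, 0.611, 0.791, -0.0]
wrist_force: [-0.3, 0.6, -0.1]
gripper_width: 0.5
gripper_force: 0.0
```

View pics/m6.png

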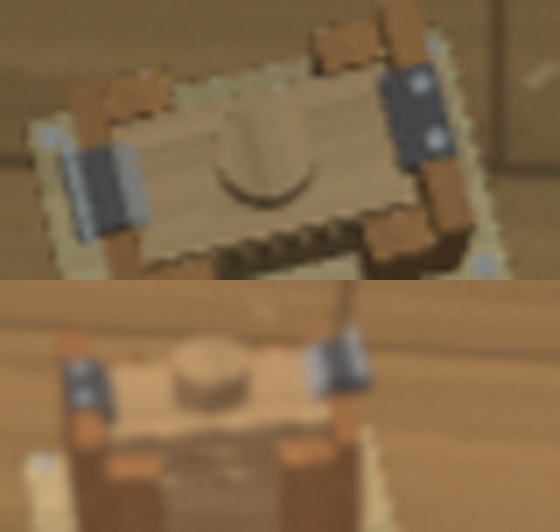

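The cap is solid at 93.3 mm under 20 N. It lies level, with the catch nose over its left end at (135,185) and the toe over its right end at (420,115). The arm is clear, so I'm handing the job in.

```bash
python3 -c "
from workcell import arm
print(arm.sign_off())"
```

```text
the job is handed in; nothing more can be done
None
```

The block, board and cap went into the jig in that order, with the cap's end under the toe, the catch snapped out over its other end and its top at 93.3 mm (home is 93); I handed the job in at about 32 s with the arm clear and no bystander touched, and sign-off gave no verdict.

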